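# Assemble the solvent filter set on its flask

## Task

Build the solvent filter set up on the side-arm flask, one part at a time: the stemmed base into the flask's neck, the flat support screen into the dish on the base, the open glass funnel tube over the screen, and last the knobbed cover on the funnel. Each part must sit upright and fully home. The beaker, the syringe and the small syringe filter do not belong to the set, so leave them where they are.

Things in the scene. Friction and masses are not known exactly. Their poses are not given: they have to be found in the camera images.
- flask: Conical glass flask with a side arm, fixed on the bench, 100 mm high; grey weight ring 85 mm across, 12 mm high round its foot. Neck from z = 60 mm up: 45 mm outside, lip 49 mm, bore 38 mm, free to 40 mm below the lip. Side arm at z = 78 mm, reaching 52 mm from the axis, roughly away from the robot. Origin: centre of the underside, z up; lip at z = 100 mm.
- base: Filter base, 33 mm high, standing on its white stem (30 mm dia x 18 mm, chamfered foot); above it a knurled steel collar 52 mm dia, z = 18 to 33 mm, to grip. Dish in its top: bore 45 mm, floor at z = 29 mm, rim at 33 mm. Origin: centre of the stem's underside, z up. Seated: stem in the flask's bore, collar on the lip, origin 82 mm above the flask's. 160 g.
- screen: Support screen: flat round puck 42 mm dia x 18 mm, white ring round a perforated steel face, edges chamfered (2.5 mm below, 1.5 mm above). Origin: centre of its underside, z up. Seated: flat on the dish's floor, origin 29 mm above the base's, 14 mm of it above the rim (grip only its upper 11 mm, so that the fingertips clear the rim). 45 g.
- funnel: Funnel: straight glass tube, open at both ends (the beaker has a bottom), 80 mm high, 52 mm outside, bore 46 mm, white ground rim and thin level marks; white ground foot flange 55 mm dia x 7 mm, bore 49 mm. Origin: centre of its lower end, z up. Seated: stands on the base's rim round the screen, origin 33 mm above the base's. 90 g. Grip across the tube.
- cover: Cover: aluminium plate with a black knob, standing on its white plug (38 mm dia x 9 mm, chamfered foot); plate 58 mm dia from z = 9 to 15 mm, knob 18 mm dia from z = 15 to 39 mm, to grip. Origin: centre of the plug's underside, z up. Seated: plug in the funnel's mouth, plate on its upper end, origin 71 mm above the funnel's. 50 g.
- beaker: Bystander: small glass beaker with a closed bottom, tapering wall and flared rim, 53 mm dia x 62 mm. Origin: centre of its underside.
- syringe: Bystander: clear plastic syringe lying along the bench behind the work, 24 x 132 x 19 mm, along its y axis. Origin: centre of its underside.
- syringe_filter: Bystander: white syringe filter disc with a small stub, 26 mm dia x 14 mm, lying behind the work. Origin: centre of its underside.

How it is judged:
On the way, in this order (a step that is already met when the one before it is completed fails the run):
1. the base stands in the flask's neck, collar down on the lip, and is released (z of base in the frame of flask between 0.0795 and 0.0845 m and horizontal distance between base and flask below 0.008 m and angle between base's own z axis and vertical below 0.08 rad and contact force between the fingers and base below 0.05 N), for 0.2 s.
2. the support screen lies flat in the base's dish and is released (z of screen in the frame of base between 0.0265 and 0.0315 m and horizontal distance between screen and base below 0.008 m and angle between screen's own z axis and vertical below 0.08 rad and contact force between the fingers and screen below 0.05 N), for 0.2 s.
3. the funnel tube stands on the base round the screen and is released (z of funnel in the frame of base between 0.0305 and 0.0355 m and horizontal distance between funnel and base below 0.008 m and angle between funnel's own z axis and vertical below 0.08 rad and contact force between the fingers and funnel below 0.05 N), for 0.2 s.
4. the cover is on the funnel, plug in the mouth, and is released (z of cover in the frame of funnel between 0.0685 and 0.0735 m and horizontal distance between cover and funnel below 0.008 m and angle between cover's own z axis and vertical below 0.08 rad and contact force between the fingers and cover below 0.05 N), for 0.2 s.
At the end, for the whole second after the job is handed in: Base seated in the flask, screen in the base's dish, funnel on the base round the screen, cover on the funnel: each seated height right within 2.5 mm, centred within 8 mm on what carries it, tilted less than 0.08 rad, at rest and released (z of base in the frame of flask between 0.0795 and 0.0845 m and horizontal distance between base and flask below 0.008 m and angle between each of base, screen, funnel, cover's own z axis and vertical below 0.08 rad and z of screen in the frame of base between 0.0265 and 0.0315 m and horizontal distance between each of screen, funnel and base below 0.008 m and z of funnel in the frame of base between 0.0305 and 0.0355 m and z of cover in the frame of funnel between 0.0685 and 0.0735 m and horizontal distance between cover and funnel below 0.008 m and linear speed of each of base, screen, funnel, cover below 0.02 m/s); the robot touches nothing.
It fails at once if the beaker is moved by more than 20 mm (distance of beaker from where it was at the start of the episode above 0.02 m).
It fails at once if the syringe is moved by more than 20 mm (distance of syringe from where it was at the start of the episode above 0.02 m).
It fails at once if the syringe filter is moved by more than 20 mm (distance of syringe_filter from where it was at the start of the episode above 0.02 m).
It also fails if it takes over 115 s, if anything falls off the work surface, if the arm or the gripper's body presses on something with over 40 N, if the wrist force passes 120 N, or if a joint passes its speed limit or range.

## Robot

A 6-joint arm with a two-finger parallel gripper is mounted at the origin on a cart in front of the work surface, level with it; the furniture and walls round the work are solid. World frame = base frame: x ahead of the robot, y to its left, z up, the work surface at z = 0. Lengths are in m, angles in rad, forces in N, time in s.
With the tool pointing down it reaches from about 0.35 to 0.775 m from the base axis. Payload 5.5 kg.
Tool frame: the origin (TCP) lies on the centre line of the jaws, within the pads' length; the fingertips stand 11 mm ahead of it and the grasp point (between the pads) lies 8 mm behind it (env.tip_extent is the distance from the TCP to the fingertips, in m); z points along the fingers, y is the line along which they close (so a half turn about z gives the same grasp; the last joint's range is limited). The gripper opens to 85 mm and grips with 20 to 120 N. Pads are 22 mm wide; open, the fingers measure 114 mm over their backs; the gripper's body (76 mm by 85 mm) begins 54 mm behind the grasp point. The pads swing forward as they close: fully open they stand 13 mm farther back than shut.
Start: joints at [-1.422, 0.313, 0.046, 1.304, 0, 1.431], TCP at [0.164, -0.551, 0.242] pointing down, gripper open.
Joint ranges: [-2.76, 2.76], [-0.86, 1.69], [-1.03, 1.26], [-2.2, 2.34], [-1.47, 1.5], [-3.14, 3.14]. Speed limits (rad/s): [2.57, 2.57, 3.14, 3.14, 3.14, 3.14].

## Interface

Orientations are given as a unit quaternion [w, x, y, z].
In Python, from workcell import env gives the robot as it stands.
- The arm moves only by the shell command python3 -m jog 'ROWS' [FORCE]. ROWS is JSON, a list of rows, each a list of 5 numbers: the gripper's target within -1 to 1 (shut at 1, half-way at 0, fully open at -1), then the shift along the tool's x, y, z in m, then the turn about the tool's z in degrees. In form: [[fingers, tx, ty, tz, turn], ...]. A call has 1 to 5 rows; each row shifts and turns the commanded pose from where the row before left it, along the tool's axes as they then stand; what a row does not reach is not made up. A row lasts 1/12 s, in which the tool goes at most 41.7 mm and 7.16 degrees, less where a joint would pass 70% of its speed; a pose out of reach is approached as far as the arm can. A call is refused whole if a number of a shift passes 0.0417 or a number of a turn 7.16, either way. A call with a gripper value outside its range is refused whole. The fingers move at their own pace and stop on an object; FORCE is the grip in N (left out, the last holds). Time passes only in rows, so rows that do not move let the fingers close. It gives the time, the measured TCP pose, the force, the opening and the grip force at its end, in the units of the state.
- env.get_state(): the state, without advancing time (a new reading comes with each control period).
- env.read_camera(name): name is "side" or "top"; returns a dict with "img" (384x512x3 uint8, red, green, blue), "fov_y" (degrees; the focal length in pixels is half the picture's height over the tangent of half this angle, whatever the lens; pixels are square), "cx", "cy" (the principal point, pixels), "T" (4x4, takes a point from camera to world coordinates). Camera axes: x right, y up, looking along -z (the intrinsics and any distortion apply to the point x, -y, -z); pixel columns grow to the right and rows downward; lengths in m; the calibration is good to about 2 mm. A picture is of the moment at which its call begins. There is no depth.
- env.hand_in(): hands the job in; it is judged then, once.
The state is a dict: "clock": time; "joint_pos": joint angles; "qvel": joint speeds; "tau": joint torques, N m; "tcp_pos": TCP position; "orientation": TCP orientation; "wrist_force": force on the tool from outside, world axes, zero at the start; "ft_torque": the same for the moment, N m; "finger_gap": finger opening in m; "grip_force": force on a finger pad.
Only numpy, scipy, OpenCV 4.12 (cv2) and the standard library are available. Lean on these libraries where they do the work, as an engineer would, in place of code of your own. Each camera call takes 0.05 s, during which the arm holds its last target. There are 200 camera calls.

## Working session

There is one attempt and no reset: what is moved stays moved. The work goes in short steps, Python scripts to look and compute and a shell command to move; the robot and the scene stay as the last step left them, time stands still between calls to the robot, and variables do not carry over. Pictures are saved under pics/ and viewed, at most 14 in all, crops included, and the job is handed in when it is done.

```bash
ls; mkdir -p pics
python3 - <<'E'
from workcell import env
import cv2
s=env.get_state()
print({k:s[k] for k in('clock','tcp_pos','orientation','finger_gap')},env.tip_extent)
for n in('top','side'):
    c=env.read_camera(n);print(n,{k:v for k,v in c.items() if k!='img'})
    cv2.imwrite(f'pics/{n}0.png',cv2.cvtColor(c['img'],cv2.COLOR_RGB2BGR))
E
```

```text
pics
{'clock': 0.0, 'tcp_pos': array([ 0.16368714, -0.55070972,  0.24141527]), 'orientation': array([-9.04182030e-04,  9.89589552e-01,  1.43915607e-01, -2.66896615e-06]), 'finger_gap': 0.08524916995134987} 0.011
top {'fov_y': 48.307734998124786, 'cx': 255.50630608953156, 'cy': 195.68383637559316, 'T': array([[ 0.02798463,  0.98715534, -0.15729337,  0.39309382],
       [-0.99955667,  0.02923474,  0.00563918,  0.10333111],
       [ 0.01016518,  0.15706582,  0.98753582,  0.94275347],
       [ 0.        ,  0.        ,  0.        ,  1.        ]])}
side {'fov_y': 45.873392682602145, 'cx': 261.35746079977736, 'cy': 186.96210275336972, 'T': array([[ 0.99271895,  0.06908535, -0.09867266,  0.43079993],
       [-0.12024124,  0.61698908, -0.77773165, -0.6672443 ],
       [ 0.00715009,  0.78393347,  0.62080366,  0.66239521],
       [ 0.        ,  0.        ,  0.        ,  1.        ]])}
```

View pics/top0.png

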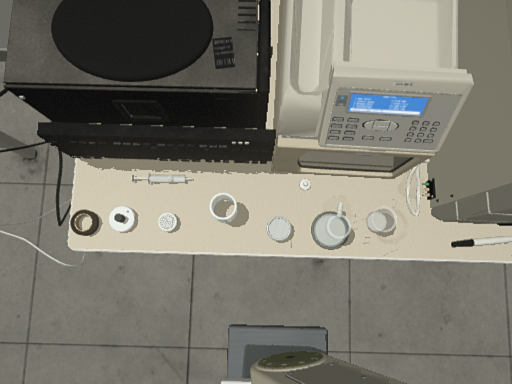

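View pics/side0.png

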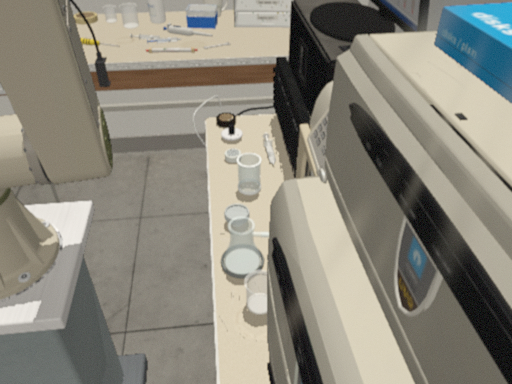

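```bash
cat > h.py <<'E'
from workcell import env
import numpy as np, cv2
def P(c,u,v,z):
    h=c['img'].shape[0]; f=h/2/np.tan(np.radians(c['fov_y']/2)); T=c['T']
    d=T[:3,:3]@np.array([(u-c['cx'])/f,-(v-c['cy'])/f,-1]); o=T[:3,3]
    return o+d*(z-o[2])/d[2]
def Q(c,p):
    h=c['img'].shape[0]; f=h/2/np.tan(np.radians(c['fov_y']/2)); T=c['T']
    q=T[:3,:3].T@(np.array(p)-T[:3,3]); return c['cx']+f*q[0]/-q[2], c['cy']-f*q[1]/-q[2]
def crop(c,name,x0,y0,x1,y1,s,circ=()):
    im=cv2.cvtColor(c['img'],cv2.COLOR_RGB2BGR)[y0:y1,x0:x1]
    im=cv2.resize(im,None,fx=s,fy=s,interpolation=cv2.INTER_CUBIC)
    for x,y,z,r in circ:
        pts=np.array([[(a-np.array([x0,y0])+.5)*s-.5] for a in [np.array(Q(c,(x+r*np.cos(t),y+r*np.sin(t),z))) for t in np.linspace(0,6.3,60)]])
        cv2.polylines(im,[np.int32(np.round(pts*16))],False,(0,0,255),1,cv2.LINE_AA,4)
    cv2.imwrite('pics/'+name,im)
E
python3 - <<'E'
from h import *
c=env.read_camera('top')
for n,u,v,z in [('ring',84,223,.02),('cover',122.5,218.5,.015),('screen',167.5,222,.018),('funnel top',223.5,207.5,.08),('base',280,229,.033),('lip',338,228,.1),('foot',331,230,.01),('beak',381,221,.062),('edge',280,252,0)]: print(n,P(c,u,v,z).round(4))
a=c['img'][160:270,60:410]
im=cv2.cvtColor(a,cv2.COLOR_RGB2BGR)
im=np.vstack([cv2.resize(im[:,:180],None,fx=4,fy=4)[60:360],cv2.resize(im[:,170:],None,fx=4,fy=4)[60:360]][:2]) if 0 else np.vstack([cv2.resize(im[10:85,:180],None,fx=4,fy=4),cv2.resize(im[10:85,170:350],None,fx=4,fy=4)])
cv2.imwrite('pics/t1.png',im)
E
```

```text
ring [0.4697 0.4653 0.02  ]
cover [0.4822 0.385  0.015 ]
screen [0.4772 0.2866 0.018 ]
funnel top [0.5043 0.1627 0.08  ]
base [0.4678 0.0441 0.033 ]
lip [ 0.4676 -0.066   0.1   ]
foot [ 0.4707 -0.0688  0.01  ]
beak [ 0.488  -0.1628  0.062 ]
edge [0.4203 0.041  0.    ]
```

View pics/t1.png

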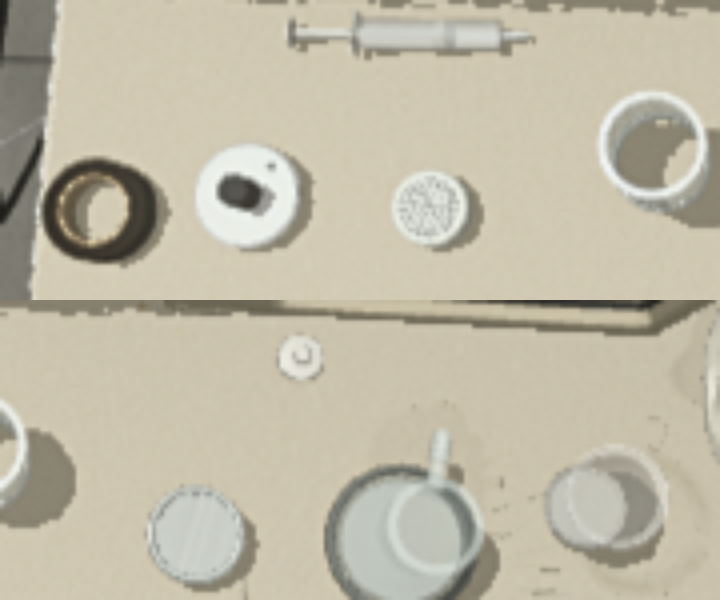

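```bash
python3 -m jog '[[-1,0,0,0,5.5],[-1,0,0,0,5.5],[-1,0,0,0,5.55],[-1,0.016,-0.036,0,0],[-1,0.018,-0.036,0,0]]' 40
python3 -m jog '[[-1,0.018,-0.036,0,0],[-1,0.018,-0.036,0,0],[-1,0.018,-0.036,0,0],[-1,0.018,-0.036,0,0],[-1,0.018,-0.036,0,0]]'
```

```text
clock: 0.57
tcp_pos: [0.1971, -0.4795, 0.241]
orientation: [-0.001, 1.0, -0.002, -0.0]
wrist_force: [0.4, 1.0, 0.7]
finger_gap: 0.0855
grip_force: 0.0
clock: 0.98
tcp_pos: [0.288, -0.2973, 0.2421]
orientation: [-0.0, 1.0, -0.0, 0.0]
wrist_force: [-0.1, -0.1, -0.3]
finger_gap: 0.0855
grip_force: 0.0
```

Run:
```python
from h import *
c=env.read_camera('top')
# fine overlay of estimates
k=lambda u,v:((u+.5)/4-.5)
pts=dict(cover=(60,170,247,195,.015,.029),screen=(60,170,431,207,.018,.021),funnel=(60,170,653,146,.08,.026),base=(230,170,196,234,.033,.026),flask=(230,170,436,227,.1,.0245))
cc=[]
for n,(ox,oy,x,y,z,r) in pts.items():
    p=P(c,ox+(x+.5)/4-.5,oy+(y+.5)/4-.5,z);print(n,p.round(4));cc.append((p[0],p[1],z,r))
crop(c,'t2.png',100,180,260,250,5,cc); crop(c,'t3.png',250,180,410,250,5,cc)
a,b=cv2.imread('pics/t2.png'),cv2.imread('pics/t3.png'); cv2.imwrite('pics/t4.png',np.vstack([a[50:325],b[50:325]]))
```

```text
cover [0.4824 0.3875 0.015 ]
screen [0.4785 0.2869 0.018 ]
funnel [0.5071 0.1641 0.08  ]
base [0.4696 0.047  0.033 ]
flask [ 0.4708 -0.0673  0.1   ]
```

View pics/t4.png

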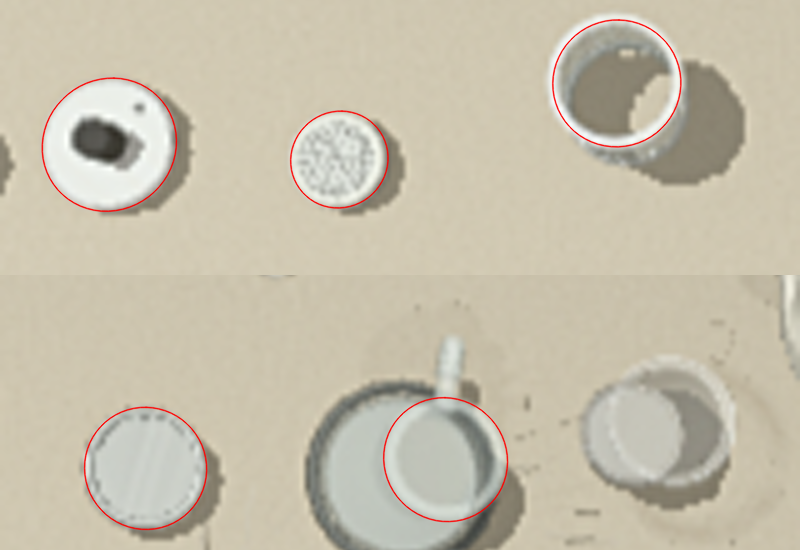

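The overlays fit base, screen and cover (circles coincide at (146,468), (339,159), (109,145) in the crop). The flask lip matches at (445,459), and the funnel mouth is about 1 px up of its circle. Next I move above the base.

```bash
python3 -m jog '[[-1,0.018,-0.036,0,0],[-1,0.018,-0.036,0,0],[-1,0.018,-0.036,0,0],[-1,0.018,-0.036,0,0],[-1,0.018,-0.036,0,0]]' >/dev/null
python3 -m jog '[[-1,0.018,-0.036,0,0],[-1,0.018,-0.036,0,0],[-1,0.018,-0.036,0.02,0],[-1,0.018,-0.036,0.02,0],[-1,0.0,0.0,0.03,0]]'
python3 -c "
from h import *
for n,b in (('side',(170,90,330,330)),('top',(200,150,360,270))):
    c=env.read_camera(n);s=env.get_state();p=s['tcp_pos'];print(p)
    crop(c,n+'1.png',*b,2 if n=='side' else 4,[(.4696,.047,.033,.026)])
a,b=cv2.imread('pics/side1.png'),cv2.imread('pics/top1.png');cv2.imwrite('pics/m1.png',np.hstack([a,cv2.resize(b,(480,480*b.shape[0]//b.shape[1])).copy() if 0 else cv2.copyMakeBorder(cv2.resize(b,(480,360)),0,120,0,0,0)]))
"
```

```text
clock: 1.87
tcp_pos: [0.4511, 0.0243, 0.1764]
orientation: [-0.001, 1.0, 0.004, 0.003]
wrist_force: [0.6, -0.6, 0.3]
finger_gap: 0.0855
grip_force: 0.0
[0.44549426 0.02282604 0.16939939]
[0.44415384 0.02156918 0.17116068]
```

View pics/m1.png

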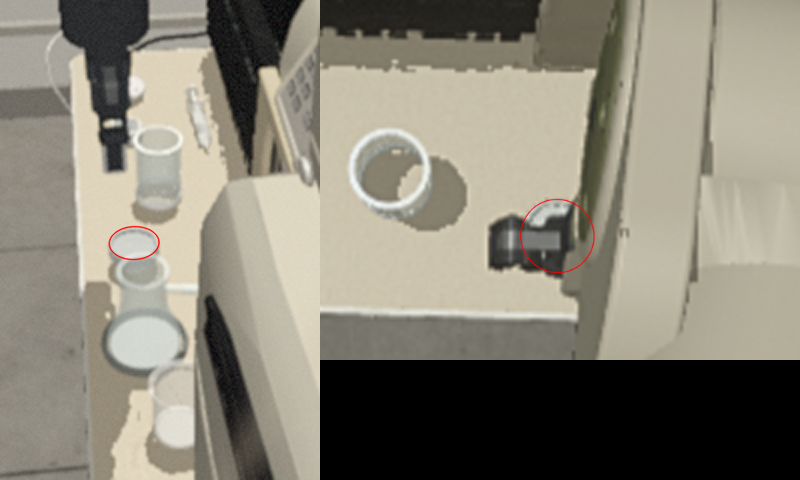

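The side view independently confirms the base position (circle on the collar at (134,243)), and the gripper is behind and slightly right of it. I close the remaining offset and settle.

```bash
python3 -m jog '[[-1,0.025,-0.025,0.02,0],[-1,0,0,0.02,0],[-1,0,0,0,0],[-1,0,0,0,0],[-1,0,0,0,0]]'
```

```text
clock: 2.38
tcp_pos: [0.4722, 0.0435, 0.1366]
orientation: [0.0, 1.0, -0.001, 0.0]
wrist_force: [0.5, 0.7, -0.2]
finger_gap: 0.0854
grip_force: 0.0
```

```bash
python3 -m jog '[[-1,-0.0025,-0.0035,0.03,0],[-1,0,0,0.03,0],[-1,0,0,0.03,0],[-1,0,0,0.015,0],[-1,0,0,0,0]]'
python3 -m jog '[[-1,0,0,0,0],[-1,0,0,0,0],[-1,0,0,0,0]]'
```

```text
clock: 2.8
tcp_pos: [0.4676, 0.0472, 0.0288]
orientation: [-0.0, 1.0, -0.001, -0.002]
wrist_force: [-0.7, 0.8, -0.6]
finger_gap: 0.0853
grip_force: 0.0
clock: 3.05
tcp_pos: [0.4714, 0.0476, 0.0323]
orientation: [0.0, 1.0, -0.0, 0.002]
wrist_force: [0.3, 0.5, -0.2]
finger_gap: 0.0851
grip_force: 0.0
```

```bash
python3 -m jog '[[-1,-0.001,0,0.0135,0],[-1,0,0,0,0],[0,0,0,0,0],[1,0,0,0,0],[1,0,0,0,0]]' 50
python3 -m jog '[[1,0,0,0,0],[1,0,0,0,0],[1,0,0,0,0],[1,0,0,0,0]]' | grep -v ori
python3 -m jog '[[1,0,0,0,0],[1,0,0,0,0],[1,0,0,0,0],[1,0,0,0,0]]'| grep -v ori
```

```text
clock: 3.47
tcp_pos: [0.4693, 0.0479, 0.0176]
orientation: [0.0, 1.0, -0.0, 0.001]
wrist_force: [-0.4, 2.4, 9.1]
finger_gap: 0.0517
grip_force: 14.7
clock: 3.8
tcp_pos: [0.4694, 0.0479, 0.0179]
wrist_force: [-1.1, 0.1, 5.8]
finger_gap: 0.0502
grip_force: 50.6
clock: 4.13
tcp_pos: [0.4694, 0.0479, 0.0179]
wrist_force: [-1.4, -0.2, 6.6]
finger_gap: 0.0495
grip_force: 50.6
```

```bash
python3 -m jog '[[1,0,0,-0.025,0],[1,0,0,-0.035,0],[1,0,0,-0.035,0],[1,0,0,-0.025,0],[1,0,0,0,0]]' |grep -v ori
python3 -m jog '[[1,0,0.025,0,0],[1,0,0.03,0,0],[1,0,0.025,0,0],[1,0,0,0,0],[1,0,0,0,0]]' 
python3 -c "
from h import *
c=env.read_camera('side');print(env.get_state()['tcp_pos'])
crop(c,'s2.png',190,130,310,300,4,[(.4708,-.0673,.1,.0245)])"
```

```text
clock: 4.55
tcp_pos: [0.4722, 0.0479, 0.1424]
wrist_force: [1.0, -1.0, -1.1]
finger_gap: 0.0494
grip_force: 52.8
clock: 4.97
tcp_pos: [0.4682, -0.0329, 0.1361]
orientation: [-0.0, 1.0, -0.001, -0.0]
wrist_force: [-0.8, 0.5, -2.2]
finger_gap: 0.0499
grip_force: 52.9
[ 0.46809251 -0.03208551  0.13610239]
```

View pics/s2.png

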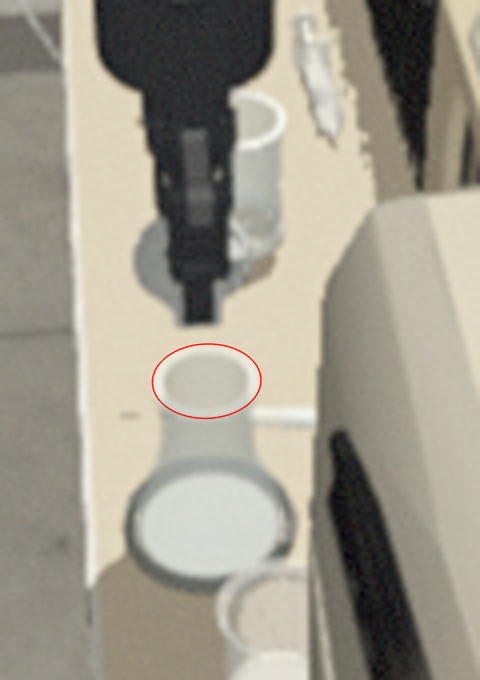

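The lip sits at (208,379), and the predicted circle fits it within about 2 px. The base hangs level between the fingers, its collar's left edge at column 135. I check this against the held position.

```bash
python3 -c "
from h import *
c=env.read_camera('side');p=env.get_state()['tcp_pos'];print(p)
for z in (p[2]+.015,p[2]):
  u=np.array([Q(c,(p[0]+.026*np.cos(t),p[1]+.026*np.sin(t),z)) for t in np.linspace(0,6.28,200)])
  print(((u.min(0)-[190,130])*4).round(),((u.max(0)-[190,130])*4).round())
"
```

```text
[ 0.46809485 -0.03160686  0.13615212]
[132. 206.] [247. 278.]
[133. 231.] [248. 304.]
```

```bash
python3 -m jog '[[1,0.0025,0.0355,0,0],[1,0,0,0,0],[1,0,0,0,0],[1,0,0,0,0],[1,0,0,0,0]]' |grep -v ori
python3 -m jog '[[1,0,0,0,0],[1,0,0,0,0]]' |grep -v ori
```

```text
clock: 5.48
tcp_pos: [0.4708, -0.0664, 0.1365]
wrist_force: [0.3, 0.8, -2.6]
finger_gap: 0.05
grip_force: 53.1
clock: 5.65
tcp_pos: [0.471, -0.0667, 0.1367]
wrist_force: [0.5, 0.3, -0.4]
finger_gap: 0.0495
grip_force: 53.1
```

```bash
python3 -m jog '[[1,0,0,0.012,0],[1,0,0,0.01,0],[1,0,0,0.008,0],[1,0,0,0,0],[1,0,0,0,0]]' |grep -v ori
python3 -m jog '[[1,0,0,0.004,0],[1,0,0,0.002,0],[1,0,0,0,0],[1,0,0,0,0]]' |grep -v ori
```

```text
clock: 6.07
tcp_pos: [0.4705, -0.0672, 0.106]
wrist_force: [0.3, 0.4, -1.5]
finger_gap: 0.0501
grip_force: 53.1
clock: 6.4
tcp_pos: [0.4712, -0.0675, 0.1007]
wrist_force: [0.1, -0.6, -1.1]
finger_gap: 0.0491
grip_force: 53.1
```

```bash
python3 -m jog '[[1,0,0,0.0012,0],[1,0,0,0,0],[1,0,0,0,0]]' |grep -v ori
python3 -m jog '[[1,0,0,0.001,0],[1,0,0,0,0],[1,0,0,0,0]]' |grep -v ori
```

```text
clock: 6.65
tcp_pos: [0.4714, -0.0676, 0.1]
wrist_force: [-1.2, 0.8, 2.5]
finger_gap: 0.0498
grip_force: 53.4
clock: 6.9
tcp_pos: [0.4715, -0.0676, 0.0999]
wrist_force: [-4.1, 1.3, 10.9]
finger_gap: 0.0496
grip_force: 54.3
```

```bash
python3 -m jog '[[-1,0,0,0,0],[-1,0,0,0,0],[-1,0,0,0,0],[-1,0,0,0,0],[-1,0,0,0,0]]' |grep -v ori
python3 -m jog '[[-1,0,0,-0.02,0],[-1,0,0,-0.03,0],[-1,0,0,-0.03,0],[-1,0,-0.03,0,0],[-1,0,-0.04,0,0]]' |grep -v ori
python3 -m jog '[[-1,0,-0.04,0,0],[-1,0,-0.04,0,0],[-1,0,-0.04,0,0],[-1,0,-0.04,0,0],[-1,0,0,0,0]]' |grep -v ori
python3 -c "
from h import *
a=[]
for n,b,s in (('side',(200,140,300,290),4),('top',(200,160,360,260),4)):
    c=env.read_camera(n)
    crop(c,n+'3.png',*b,s,[(.4708,-.0675,.115,.026)])
crop(c,'m3t.png',290,180,400,260,6,[(.4708,-.0675,.115,.026)])
a,b=cv2.imread('pics/side3.png'),cv2.imread('pics/m3t.png')
a=a[:480,:]; b=cv2.resize(b,(400,291)); print(a.shape)
cv2.imwrite('pics/m3.png',np.hstack([a,cv2.copyMakeBorder(b,0,480-291,0,0,0)]))
"
```

```text
clock: 7.32
tcp_pos: [0.4711, -0.0675, 0.0983]
wrist_force: [0.0, 0.3, 0.6]
finger_gap: 0.0852
grip_force: 0.0
clock: 7.73
tcp_pos: [0.4734, 0.0009, 0.1806]
wrist_force: [-0.1, 0.8, -0.0]
finger_gap: 0.0854
grip_force: 0.0
clock: 8.15
tcp_pos: [0.4715, 0.1204, 0.1792]
wrist_force: [-0.5, -0.4, 0.4]
finger_gap: 0.0853
grip_force: 0.0
(480, 400, 3)
```

View pics/m3.png

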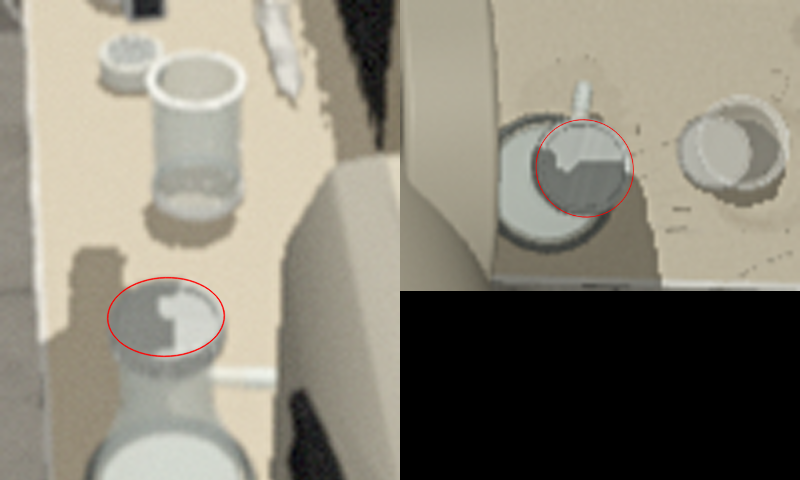

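Base is seated: collar rim matches the predicted circle at seated height in both views (side (166,317), top (585,168)). Next, the screen.

```bash
python3 -m jog '[[-1,0.003,-0.04,0,0],[-1,0.003,-0.04,0,0],[-1,0,-0.04,0,0],[-1,0,-0.03,0.02,0],[-1,0,0,0.03,0]]' |grep -v ori
python3 -m jog '[[-1,0,0,0.03,0],[-1,0,0,0,0],[-1,0,0,0,0],[-1,0,0,0,0]]'|grep -v ori
python3 -c "
from h import *
c=env.read_camera('side')
print(env.get_state()['tcp_pos'])
crop(c,'s4.png',200,120,300,290,4,[(.4785,.2869,.018,.021),(.4785,.2869,.0,.019),(.4715,-.0665,.115,.026)])
"
```

```text
clock: 8.67
tcp_pos: [0.4754, 0.1921, 0.1408]
wrist_force: [0.6, -1.0, 0.4]
finger_gap: 0.0851
grip_force: 0.0
clock: 9.0
tcp_pos: [0.4728, 0.1919, 0.1095]
wrist_force: [0.3, 0.0, 0.5]
finger_gap: 0.0851
grip_force: 0.0
[0.4734422  0.19210978 0.11009402]
```

View pics/s4.png

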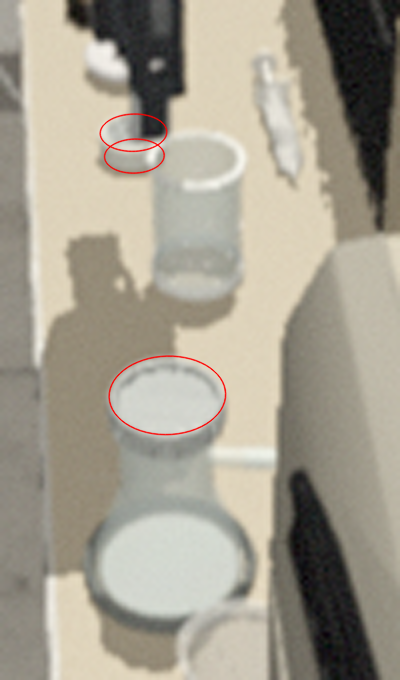

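Base rim matches (168,395). The arm stopped short (y=0.192), still clear above the funnel; I move on to the screen at (133,132).

```bash
python3 -m jog '[[-1,0.002,-0.025,0,0],[-1,0.002,-0.025,0,0],[-1,0.001,-0.025,0,0],[-1,0,-0.02,0,0],[-1,0,0,0,0]]' |grep -v ori
python3 -m jog '[[-1,0,0,0,0],[-1,0,0,0,0],[-1,0,0,0,0],[-1,0,0,0,0]]'
```

```text
clock: 9.47
tcp_pos: [0.4688, 0.2408, 0.1204]
wrist_force: [0.1, 0.2, 0.5]
finger_gap: 0.0852
grip_force: 0.0
clock: 9.8
tcp_pos: [0.4684, 0.2383, 0.1191]
orientation: [-0.068, 0.99, 0.12, -0.009]
wrist_force: [0.3, -0.2, 0.1]
finger_gap: 0.0855
grip_force: 0.0
```

```bash
python3 -c "
from h import *
s=env.get_state();print(s['joint_pos'].round(3),s['orientation'],s['clock'])
from scipy.spatial.transform import Rotation as R
q=s['orientation'];print(R.from_quat([*q[1:],q[0]]).as_matrix().round(3))"
```

```text
[ 0.241  0.28  -0.32   0.973  0.138  3.141] [-0.06829048  0.99035281  0.12021007 -0.00934168] 9.8
[[ 0.971  0.237 -0.035]
 [ 0.239 -0.962  0.133]
 [-0.002 -0.138 -0.99 ]]
```

```bash
python3 -m jog '[[-1,0,0,0,-7],[-1,0,0,0,-7],[-1,0,0,0,-7],[-1,0,0,0,-7],[-1,0,0,0,-7]]'
python3 -c "
from h import *
s=env.get_state();print(s['joint_pos'].round(3))
from scipy.spatial.transform import Rotation as R
q=s['orientation'];print(R.from_quat([*q[1:],q[0]]).as_matrix().round(3))"
```

```text
clock: 10.22
tcp_pos: [0.4686, 0.2382, 0.1191]
orientation: [-0.068, 0.907, 0.415, 0.012]
wrist_force: [0.5, 0.4, -0.6]
finger_gap: 0.085
grip_force: 0.0
[ 0.24   0.28  -0.32   0.973  0.138  2.524]
[[ 0.655  0.755 -0.035]
 [ 0.751 -0.646  0.133]
 [ 0.078 -0.113 -0.99 ]]
```

The last joint reached its limit (3.14), which tilted the tool by 7.9° and the command kept the tilt. The opposite limit should undo it symmetrically: I turn the wrist to near -3.05 and then move toward -y.

```bash
python3 -m jog '[[-1,0,0,-0.03,-7.1],[-1,0,0,-0.02,-7.1],[-1,0,0,0,-7.1],[-1,0,0,0,-7.1],[-1,0,0,0,-7.1]]' >/dev/null
python3 -m jog '[[-1,0,0,0,-7.1],[-1,0,0,0,-7.1],[-1,0,0,0,-7.1],[-1,0,0,0,-7.1],[-1,0,0,0,-7.1]]' >/dev/null
python3 -m jog '[[-1,0,0,0,-7.1],[-1,0,0,0,-7.1],[-1,0,0,0,-7.1],[-1,0,0,0,-7.1],[-1,0,0,0,-7.1]]' >/dev/null
python3 -m jog '[[-1,0,0,0,-7.1],[-1,0,0,0,-7.1],[-1,0,0,0,-7.1],[-1,0,0,0,-7.1],[-1,0,0,0,-7.1]]' >/dev/null
python3 -m jog '[[-1,0,0,0,-7.1],[-1,0,0,0,-7.1],[-1,0,0,0,-7.1],[-1,0,0,0,-7.1],[-1,0,0,0,-7.1]]' >/dev/null
python3 -m jog '[[-1,0,0,0,-7.1],[-1,0,0,0,-7.1],[-1,0,0,0,-7.1],[-1,0,0,0,-7.1],[-1,0,0,0,-7.1]]' >/dev/null
python3 -m jog '[[-1,0,0,0,-7.1],[-1,0,0,0,-7.1],[-1,0,0,0,-7.1],[-1,0,0,0,-7.1],[-1,0,0,0,-7.1]]' >/dev/null
python3 -m jog '[[-1,0,0,0,-7.1],[-1,0,0,0,-7.1],[-1,0,0,0,-7.1],[-1,0,0,0,-7.1],[-1,0,0,0,-7.1]]' >/dev/null
python3 -m jog '[[-1,0,0,0,-7.1],[-1,0,0,0,-7.1],[-1,0,0,0,-7.1],[-1,0,0,0,-7.1],[-1,0,0,0,-7.1]]'
cat > st.py <<'E'
from h import *
from scipy.spatial.transform import Rotation as R
s=env.get_state();q=s['orientation'];M=R.from_quat([*q[1:],q[0]]).as_matrix()
print('t',round(s['clock'],2),'q',s['joint_pos'].round(3),'tcp',s['tcp_pos'].round(4));print(M.round(3).tolist())
import sys
if len(sys.argv)>3: # world target -> tool shift
    print('shift',(M.T@(np.array([float(a) for a in sys.argv[1:4]])-s['tcp_pos'])).round(4))
E
python3 st.py
```

```text
clock: 13.97
tcp_pos: [0.4703, 0.2315, 0.1686]
orientation: [-0.068, 0.995, 0.075, -0.012]
wrist_force: [0.6, -0.6, -0.5]
finger_gap: 0.0855
grip_force: 0.0
t 13.97 q [ 0.227  0.241 -0.243  1.091  0.138 -3.066] tcp [0.4703 0.2315 0.1686]
[[0.988, 0.148, -0.035], [0.152, -0.979, 0.133], [-0.014, -0.137, -0.99]]
```

```bash
python3 -m jog '[[-1,-0.0046,0.0294,-0.004,0],[-1,-0.0046,0.0294,-0.004,0],[-1,0,0,0,0]]' >/dev/null; python3 st.py;  python3 -m jog '[[-1,-0.003,0.02,-0.003,0],[-1,0,0,0,0]]' >/dev/null; python3 st.py
```

```text
t 14.22 q [ 0.13   0.208 -0.284  1.094  0.128 -3.14 ] tcp [0.4682 0.1791 0.1685]
[[0.992, 0.125, -0.032], [0.128, -0.984, 0.124], [-0.016, -0.127, -0.992]]
t 14.38 q [ 0.118  0.2   -0.292  1.093  0.12  -3.141] tcp [0.4669 0.1709 0.1692]
[[0.993, 0.114, -0.029], [0.117, -0.986, 0.117], [-0.015, -0.12, -0.993]]
```

The tilt is falling as predicted. I continue.

```bash
python3 -m jog '[[-1,-0.004,0.035,-0.004,0],[-1,-0.004,0.035,-0.004,0],[-1,-0.004,0.035,-0.004,0],[-1,0,0,0,0]]' >/dev/null; python3 st.py;  python3 -m jog '[[-1,-0.003,0.035,-0.003,0],[-1,-0.003,0.035,-0.003,0],[-1,-0.003,0.035,-0.003,0],[-1,0,0,0,0]]' >/dev/null; python3 st.py
```

```text
t 14.72 q [ 0.043  0.165 -0.329  1.092  0.074 -3.141] tcp [0.4608 0.1212 0.1704]
[[0.999, 0.04, -0.019], [0.042, -0.996, 0.073], [-0.016, -0.074, -0.997]]
t 15.05 q [-0.033  0.137 -0.354  1.096  0.027 -3.141] tcp [0.4542 0.0726 0.1734]
[[0.999, -0.035, -0.015], [-0.034, -0.999, 0.027], [-0.016, -0.027, -1.0]]
```

```bash
python3 -m jog '[[-1,0,0.035,0,0],[-1,0,0.028,0,0],[-1,0,0,0,0]]' >/dev/null; python3 st.py
```

```text
t 15.3 q [-7.800e-02  1.340e-01 -3.610e-01  1.091e+00 -1.000e-03 -3.141e+00] tcp [0.4541 0.0446 0.1716]
[[0.997, -0.079, -0.016], [-0.079, -0.997, 0.0], [-0.016, 0.001, -1.0]]
```

Tool is vertical again (within 0.9°). Now I turn to a mid-range wrist angle (jaws closing along world x).

```bash
python3 -m jog '[[-1,0,0,0,7.12],[-1,0,0,0,7.12],[-1,0,0,0,7.12],[-1,0,0,0,7.12],[-1,0,0,0,7.12]]' >/dev/null
python3 -m jog '[[-1,0,0,0,7.12],[-1,0,0,0,7.12],[-1,0,0,0,7.12],[-1,0,0,0,7.12],[-1,0,0,0,7.12]]' >/dev/null
python3 -m jog '[[-1,0,0,0,7.12],[-1,0,0,0,7.12],[-1,-0.04,-0.004,0,0],[-1,-0.04,-0.004,0,0],[-1,-0.04,-0.004,0,0]]' >/dev/null
python3 -m jog '[[-1,-0.04,-0.004,0,0],[-1,-0.04,-0.004,0,0],[-1,-0.04,-0.004,0,0],[-1,0,0,0,0],[-1,0,0,0,0]]' >/dev/null; python3 st.py .4785 .2869 .0195
```

```text
t 16.97 q [ 0.396  0.321 -0.12   1.145  0.008 -1.183] tcp [0.4767 0.2884 0.1711]
[[0.008, -1.0, -0.017], [-1.0, -0.008, 0.001], [-0.002, 0.017, -1.0]]
shift [ 0.0018 -0.0043  0.1515]
```

```bash
python3 -m jog '[[-1,0.0018,-0.0043,0.035,0],[-1,0,0,0.035,0],[-1,0,0,0.035,0],[-1,0,0,0.03,0],[-1,0,0,0,0]]' >/dev/null;python3 -m jog '[[-1,0,0,0,0],[-1,0,0,0,0]]' >/dev/null; python3 st.py .4785 .2869 .0185
python3 -c "
from h import *
c=env.read_camera('side')
crop(c,'s5.png',200,110,290,200,6,[(.4785,.2869,.018,.021)])"
```

```text
t 17.55 q [ 0.387  0.434 -0.308  0.842  0.008 -1.187] tcp [0.4803 0.2844 0.0382]
[[0.003, -1.0, -0.015], [-1.0, -0.003, 0.002], [-0.002, 0.015, -1.0]]
shift [-0.0024  0.0015  0.0198]
```

View pics/s5.png

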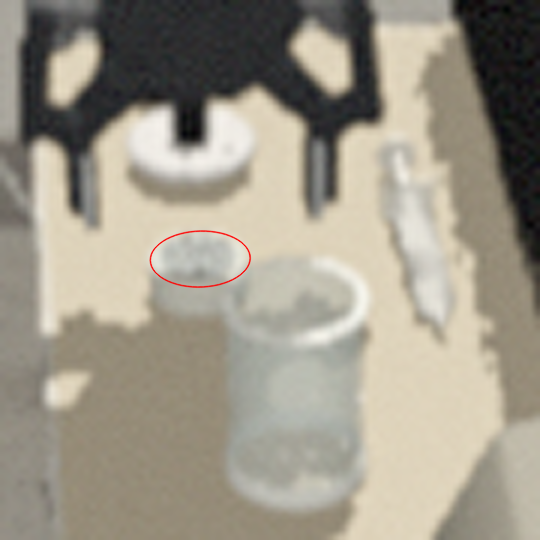

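The puck top (197,258) matches its circle within 1 mm, and it is centred between the open fingers at columns 85 and 318. Descend and grip.

```bash
python3 -m jog '[[-1,-0.002,0.0015,0.012,0],[-1,0,0,0.0078,0],[-1,0,0,0,0],[-1,0,0,0,0],[-1,0,0,0,0]]' 40 >/dev/null; python3 st.py .4785 .2869 .0185
python3 -m jog '[[1,0,0,0,0],[1,0,0,0,0],[1,0,0,0,0],[1,0,0,0,0],[1,0,0,0,0]]' >/dev/null
python3 -m jog '[[1,0,0,0,0],[1,0,0,0,0],[1,0,0,0,0],[1,0,0,0,0],[1,0,0,0,0]]' |grep -v ori; python3 st.py
```

```text
t 18.02 q [ 0.393  0.457 -0.331  0.796  0.008 -1.182] tcp [0.478  0.2871 0.0178]
[[0.004, -1.0, -0.015], [-1.0, -0.004, 0.002], [-0.002, 0.015, -1.0]]
shift [ 0.0002 -0.0005 -0.0007]
clock: 18.85
tcp_pos: [0.4777, 0.2871, 0.0174]
wrist_force: [-0.9, -1.7, 5.3]
finger_gap: 0.0397
grip_force: 40.4
t 18.85 q [ 0.393  0.457 -0.331  0.796  0.008 -1.182] tcp [0.4777 0.2871 0.0174]
[[0.004, -1.0, -0.015], [-1.0, -0.004, 0.002], [-0.002, 0.015, -1.0]]
```

```bash
python3 -m jog '[[1,0,0,-0.03,0],[1,0,0,-0.04,0],[1,0,0,-0.04,0],[1,0.015,0,-0.04,0],[1,0.035,0,0,0]]' |grep -v ori
python3 -m jog '[[1,0.04,0,0,0],[1,0.04,0,0,0],[1,0.04,0,0,0],[1,0.04,0,0,0],[1,0.04,0,0,0]]' >/dev/null
python3 -m jog '[[1,0.04,0,0,0],[1,0.02,0,0,0],[1,0,0,0,0],[1,0,0,0,0],[1,0,0,0,0]]' |grep -v ori;python3 st.py .4715 -.0665 .1475
python3 -c "
from h import *
s=env.get_state()['tcp_pos']
c=env.read_camera('side')
crop(c,'s6.png',190,150,320,290,5,[(.4715,-.0665,.115,.026),(s[0],s[1],s[2]+.0005,.021)])"
```

```text
clock: 19.27
tcp_pos: [0.4845, 0.2407, 0.1737]
wrist_force: [2.0, -0.3, 0.5]
finger_gap: 0.0396
grip_force: 40.9
clock: 20.1
tcp_pos: [0.4807, -0.0224, 0.165]
wrist_force: [1.1, -0.4, -0.8]
finger_gap: 0.0398
grip_force: 40.8
t 20.1 q [-2.130e-01  1.860e-01 -3.150e-01  1.086e+00 -1.000e-03 -1.787e+00] tcp [ 0.4807 -0.0224  0.165 ]
[[0.004, -1.0, -0.017], [-1.0, -0.004, 0.002], [-0.002, 0.017, -1.0]]
shift [0.0441 0.009  0.0176]
```

View pics/s6.png

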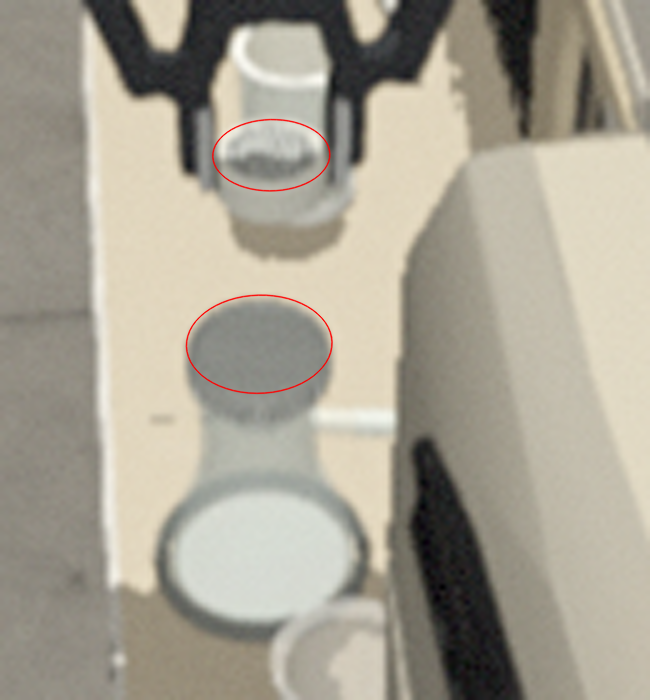

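Screen is held level and centred (271,155), and the base rim circle fits at (260,345). I align above the dish.

```bash
python3 -m jog '[[1,0.03,0.009,0,0],[1,0.0145,0,0,0],[1,0,0,0.01,0],[1,0,0,0,0],[1,0,0,0,0]]' >/dev/null; python3 -m jog '[[1,0,0,0,0],[1,0,0,0,0],[1,0,0,0,0]]' >/dev/null; python3 st.py .4713 -.067 .1334
```

```text
t 20.82 q [-0.307  0.184 -0.342  1.06  -0.003 -1.883] tcp [ 0.4722 -0.0667  0.1556]
[[0.005, -1.0, -0.016], [-1.0, -0.005, 0.002], [-0.002, 0.016, -1.0]]
shift [0.0003 0.0005 0.0222]
```

```bash
python3 -c "
from h import *
s=env.get_state()['tcp_pos'];print(s)
c=env.read_camera('top')
crop(c,'t6.png',290,170,400,260,5,[(.4713,-.067,.115,.026),(s[0],s[1],s[2]+.0005,.021)])"
```

```text
[ 0.47218599 -0.06671723  0.15557253]
```

View pics/t6.png

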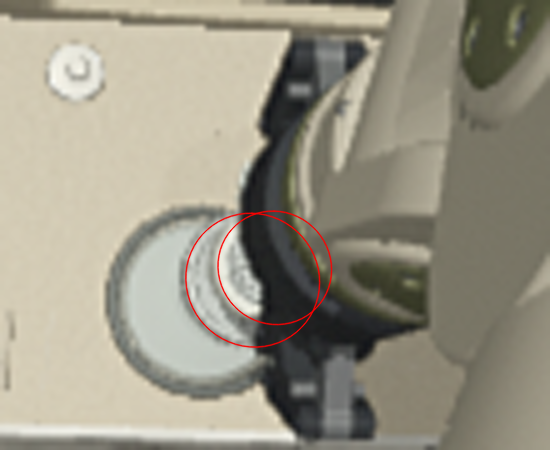

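Both left edges match the circles (base 186, screen 218), so I lower it.

```bash
python3 -m jog '[[1,0,0.0005,0.012,0],[1,0,0,0.008,0],[1,0,0,0.003,0],[1,0,0,0,0],[1,0,0,0,0]]' |grep -v ori
python3 -m jog '[[1,0,0,0.0025,0],[1,0,0,0,0],[1,0,0,0,0]]' |grep -v ori
python3 -m jog '[[1,0,0,0.0015,0],[1,0,0,0,0],[1,0,0,0,0]]' |grep -v ori
```

```text
clock: 21.28
tcp_pos: [0.471, -0.0673, 0.1323]
wrist_force: [0.1, 0.1, -0.1]
finger_gap: 0.0396
grip_force: 40.8
clock: 21.53
tcp_pos: [0.4712, -0.0674, 0.1301]
wrist_force: [0.0, 0.2, -1.3]
finger_gap: 0.0398
grip_force: 40.8
clock: 21.78
tcp_pos: [0.4711, -0.0674, 0.1284]
wrist_force: [0.1, -0.7, -0.9]
finger_gap: 0.0402
grip_force: 40.9
```

Height 0.1284 is as predicted with no contact force yet; a touch more.

```bash
python3 -m jog '[[1,0,0,0.0008,0],[1,0,0,0,0],[1,0,0,0,0]]' |grep -v ori
python3 -m jog '[[1,0,0,0.0007,0],[1,0,0,0,0],[1,0,0,0,0]]' |grep -v ori
```

```text
clock: 22.03
tcp_pos: [0.4711, -0.0674, 0.1284]
wrist_force: [-1.8, 0.5, 4.5]
finger_gap: 0.0398
grip_force: 41.4
clock: 22.28
tcp_pos: [0.4711, -0.0674, 0.1284]
wrist_force: [-4.1, 1.1, 10.0]
finger_gap: 0.0399
grip_force: 41.9
```

```bash
python3 -m jog '[[-1,0,0,0,0],[-1,0,0,0,0],[-1,0,0,0,0],[-1,0,0,0,0],[-1,0,0,0,0]]' |grep -v ori
python3 -m jog '[[-1,0,0,-0.015,0],[-1,0,0,-0.025,0],[-1,0,0,-0.02,0],[-1,-0.03,-0.007,0,0],[-1,-0.04,-0.006,0,0]]' |grep -v ori
python3 -m jog '[[-1,-0.04,-0.006,0,0],[-1,-0.04,-0.006,0,0],[-1,-0.04,-0.006,0,0],[-1,-0.038,-0.006,0,0],[-1,0,0,0,0]]' >/dev/null; python3 -m jog '[[-1,0,0,0,0],[-1,0,0,0,0],[-1,0,0,0,0]]' >/dev/null; python3 st.py .508 .164 .045
python3 -c "
from h import *
c=env.read_camera('side'); 
print([P(env.read_camera('top'),223,160,z).round(3) for z in (.05,.15)])
crop(c,'s7.png',190,110,320,270,4,[(.4712,-.0674,.115,.026),(.4712,-.0674,.129,.021),(.508,.164,.08,.026),(.508,.164,.007,.0275)])"
```

```text
clock: 22.7
tcp_pos: [0.471, -0.0674, 0.1267]
wrist_force: [0.0, -0.5, -0.1]
finger_gap: 0.0852
grip_force: 0.0
clock: 23.12
tcp_pos: [0.4866, 0.001, 0.1884]
wrist_force: [0.8, 0.1, -0.3]
finger_gap: 0.0854
grip_force: 0.0
t 23.78 q [ 0.152  0.267 -0.155  1.165  0.004 -1.422] tcp [0.5079 0.1597 0.1865]
[[0.003, -1.0, -0.017], [-1.0, -0.003, 0.001], [-0.001, 0.017, -1.0]]
shift [-0.0041 -0.0025  0.1415]
[array([0.61, 0.17, 0.05]), array([0.586, 0.162, 0.15 ])]
```

View pics/s7.png

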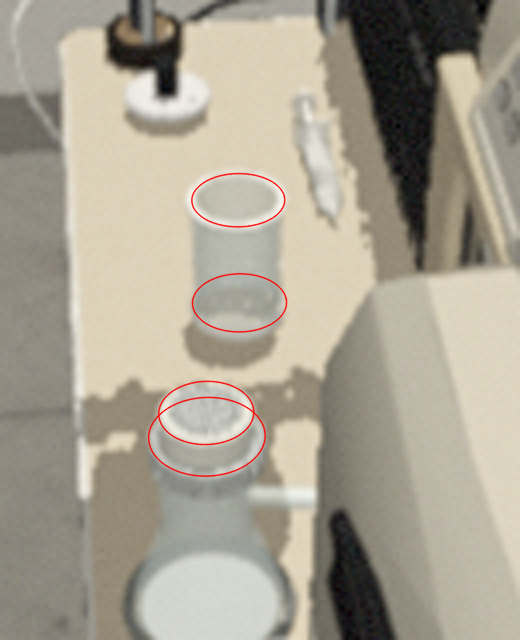

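The screen lies flat in the dish, as predicted: top at (206,412). The funnel rim sits a little below its circle ((236,206) against (238,200)), so I check whether it moved and refine from both initial views.

Run:
```python
from h import *
c=env.read_camera('side');now=cv2.cvtColor(c['img'],cv2.COLOR_RGB2BGR)
old=cv2.imread('pics/side0.png')
for n,im in(('old',old),('now',now)):
    g=cv2.cvtColor(im,cv2.COLOR_BGR2GRAY)[145:205,228:268]
    pk=cv2.inRange(cv2.cvtColor(im,cv2.COLOR_BGR2HSV)[145:205,228:268],(0,0,205),(180,28,255))
    ys,xs=np.nonzero(pk);print(n,len(ys),xs.min()+228,xs.max()+228,ys.min()+145,ys.max()+145)
top=cv2.imread('pics/top0.png')
out=np.hstack([cv2.resize(i,(400,400),interpolation=cv2.INTER_NEAREST) for i in(now[145:195,225:275],top[180:230,200:250])])
ct=dict(env.read_camera('top'))
def ell(im,c,x0,y0,s,x,y,z,r,col):
    p=np.array([((np.array(Q(c,(x+r*np.cos(t),y+r*np.sin(t),z)))-[x0,y0])+.5)*s for t in np.linspace(0,6.3,60)])
    cv2.polylines(im,[np.int32(p)],False,col,1)
a=out[:,:400].copy();b=out[:,400:].copy()
for x,y,col in((.508,.164,(0,0,255)),(.508,.160,(0,255,0))):
  for z,r in((.08,.026),(.0,.0275)):
    ell(a,c,225,145,8,x,y,z,r,col);ell(b,ct,200,180,8,x,y,z,r,col)
cv2.imwrite('pics/f.png',np.hstack([a,b]))
```

```text
old 183 228 267 145 204
now 160 236 267 145 176
```

View pics/f.png

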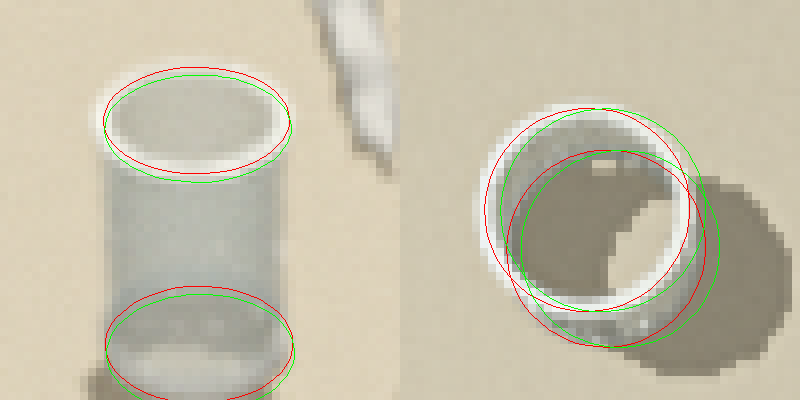

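Red (0.508, 0.164) fits in both views: rim centres (196,120) and (586,208), and it has not moved. I descend and grip.

```bash
python3 -m jog '[[-1,-0.004,-0.002,0.03,0],[-1,0,0,0.035,0],[-1,0,0,0.035,0],[-1,0,0,0.03,0],[-1,0,0,0,0]]' >/dev/null; python3 -m jog '[[-1,0,0,0.01,0],[-1,0,0,0,0],[-1,0,0,0,0]]' |grep -v ori; python3 st.py .508 .164 .045
```

```text
clock: 24.7
tcp_pos: [0.5091, 0.1649, 0.0481]
wrist_force: [0.0, -0.4, -0.1]
finger_gap: 0.0851
grip_force: 0.0
t 24.7 q [ 0.161  0.386 -0.356  0.842  0.004 -1.414] tcp [0.5091 0.1649 0.0481]
[[0.004, -1.0, -0.014], [-1.0, -0.004, 0.002], [-0.002, 0.014, -1.0]]
shift [0.0009 0.0011 0.0031]
```

```bash
python3 -m jog '[[-1,0.001,0.001,0.003,0],[-1,0,0,0,0],[1,0,0,0,0],[1,0,0,0,0],[1,0,0,0,0]]' 35 >/dev/null
python3 -m jog '[[1,0,0,0,0],[1,0,0,0,0],[1,0,0,0,0],[1,0,0,0,0],[1,0,0,0,0]]' |grep -v ori; python3 st.py
```

```text
clock: 25.53
tcp_pos: [0.5073, 0.164, 0.0445]
wrist_force: [-0.4, -0.4, 5.0]
finger_gap: 0.0511
grip_force: 36.1
t 25.53 q [ 0.16   0.388 -0.364  0.833  0.004 -1.415] tcp [0.5073 0.164  0.0445]
[[0.004, -1.0, -0.015], [-1.0, -0.004, 0.002], [-0.002, 0.015, -1.0]]
```

```bash
python3 -m jog '[[1,0,0,-0.026,0],[1,0,0,-0.035,0],[1,0,0,-0.035,0],[1,0,0,-0.035,0],[1,0,0,-0.015,0]]' |grep -v ori
python3 -m jog '[[1,0.03,0.006,0,0],[1,0.04,0.006,0,0],[1,0.04,0.006,0,0],[1,0.04,0.006,0,0],[1,0.04,0.006,0,0]]' >/dev/null
python3 -m jog '[[1,0.03,0.006,0,0],[1,0.01,0,0,0],[1,0,0,0,0],[1,0,0,0,0],[1,0,0,0,0]]' |grep -v ori;python3 st.py .4712 -.0674 .1645
```

```text
clock: 25.95
tcp_pos: [0.5109, 0.164, 0.1942]
wrist_force: [1.6, 0.0, -1.6]
finger_gap: 0.0505
grip_force: 37.2
clock: 26.78
tcp_pos: [0.474, -0.0656, 0.1897]
wrist_force: [0.6, 0.4, -1.3]
finger_gap: 0.0507
grip_force: 37.1
t 26.78 q [-0.304  0.165 -0.278  1.144 -0.003 -1.879] tcp [ 0.474  -0.0656  0.1897]
[[0.005, -1.0, -0.017], [-1.0, -0.005, 0.002], [-0.002, 0.017, -1.0]]
shift [0.0018 0.0024 0.0252]
```

```bash
python3 -m jog '[[1,0.0018,0.0024,0,0],[1,0,0,0,0],[1,0,0,0.008,0],[1,0,0,0,0],[1,0,0,0,0]]' |grep -v ori; python3 st.py .4712 -.0674 .1645
python3 -m jog '[[1,0,0,0.008,0],[1,0,0,0.006,0],[1,0,0,0,0],[1,0,0,0,0]]' |grep -v ori; python3 st.py .4712 -.0674 .1595
```

```text
clock: 27.2
tcp_pos: [0.471, -0.0676, 0.1812]
wrist_force: [0.2, -0.2, -1.4]
finger_gap: 0.0505
grip_force: 37.1
t 27.2 q [-0.31   0.166 -0.299  1.124 -0.003 -1.885] tcp [ 0.471  -0.0676  0.1812]
[[0.005, -1.0, -0.017], [-1.0, -0.005, 0.002], [-0.002, 0.017, -1.0]]
shift [-0.0002 -0.0004  0.0167]
clock: 27.53
tcp_pos: [0.4708, -0.0681, 0.1672]
wrist_force: [0.7, 0.6, -1.7]
finger_gap: 0.0509
grip_force: 37.1
t 27.53 q [-0.311  0.175 -0.323  1.09  -0.003 -1.885] tcp [ 0.4708 -0.0681  0.1672]
[[0.004, -1.0, -0.018], [-1.0, -0.004, 0.002], [-0.002, 0.017, -1.0]]
shift [-0.0007 -0.0006  0.0077]
```

Funnel bottom is at about 0.123, already around the screen without contact. Lower the rest.

```bash
python3 -m jog '[[1,-0.0005,-0.0005,0.004,0],[1,0,0,0.002,0],[1,0,0,0,0],[1,0,0,0,0]]' |grep -v ori
python3 -m jog '[[1,0,0,0.0015,0],[1,0,0,0,0],[1,0,0,0,0]]' |grep -v ori
python3 -m jog '[[1,0,0,0.001,0],[1,0,0,0,0],[1,0,0,0,0]]' |grep -v ori
```

```text
clock: 27.87
tcp_pos: [0.4716, -0.0677, 0.1618]
wrist_force: [0.2, -0.0, -1.0]
finger_gap: 0.0509
grip_force: 37.1
clock: 28.12
tcp_pos: [0.4717, -0.0677, 0.1605]
wrist_force: [-0.4, 0.9, -0.6]
finger_gap: 0.0506
grip_force: 37.1
clock: 28.37
tcp_pos: [0.4718, -0.0678, 0.1596]
wrist_force: [1.9, -1.0, 0.2]
finger_gap: 0.0506
grip_force: 37.2
```

```bash
python3 -m jog '[[1,0,0,0.001,0],[1,0,0,0,0],[1,0,0,0,0]]' |grep -v ori
python3 -m jog '[[1,0,0,0.0007,0],[1,0,0,0,0],[1,0,0,0,0]]' |grep -v ori
```

```text
clock: 28.62
tcp_pos: [0.4719, -0.0678, 0.1593]
wrist_force: [-1.7, 0.4, 6.1]
finger_gap: 0.0506
grip_force: 37.7
clock: 28.87
tcp_pos: [0.4719, -0.0678, 0.1592]
wrist_force: [-2.7, 0.8, 10.6]
finger_gap: 0.0505
grip_force: 38.1
```

```bash
python3 -m jog '[[-1,0,0,0,0],[-1,0,0,0,0],[-1,0,0,0,0],[-1,0,0,0,0],[-1,0,0,0,0]]' |grep -v ori
python3 -m jog '[[-1,0,0,-0.015,0],[-1,0,0,-0.025,0],[-1,0,0,-0.025,0],[-1,0,0,-0.02,0],[-1,0,0,0,0]]' |grep -v ori
python3 -m jog '[[-1,-0.035,0,0,0],[-1,-0.04,0,0,0],[-1,-0.04,0,0,0],[-1,-0.04,0,0,0],[-1,-0.04,0,0,0]]' >/dev/null
python3 -m jog '[[-1,-0.04,0,0,0],[-1,-0.04,-0.005,0,0],[-1,-0.04,-0.005,0,0],[-1,-0.04,0,0.03,0],[-1,-0.04,0,0.03,0]]' >/dev/null
python3 -m jog '[[-1,-0.03,0,0.03,0],[-1,-0.02,0,0,0],[-1,0,0,0,0],[-1,0,0,0,0],[-1,0,0,0,0]]' |grep -v ori;python3 st.py .4824 .3875 .0275
```

```text
clock: 29.28
tcp_pos: [0.4715, -0.0677, 0.1575]
wrist_force: [-0.9, -0.6, -0.4]
finger_gap: 0.0854
grip_force: 0.0
clock: 29.7
tcp_pos: [0.4751, -0.0685, 0.2467]
wrist_force: [0.3, -1.2, -0.2]
finger_gap: 0.0856
grip_force: 0.0
clock: 30.95
tcp_pos: [0.48, 0.363, 0.1637]
wrist_force: [0.0, 0.6, 1.3]
finger_gap: 0.0856
grip_force: 0.0
t 30.95 q [ 0.51   0.407 -0.012  1.165  0.009 -1.065] tcp [0.48   0.363  0.1637]
[[0.004, -1.0, -0.016], [-1.0, -0.004, 0.001], [-0.001, 0.016, -1.0]]
shift [-0.0243 -0.0047  0.1362]
```

```bash
python3 -m jog '[[-1,-0.024,-0.0035,0.03,0],[-1,0,0,0.03,0],[-1,0,0,0.02,0],[-1,0,0,0,0],[-1,0,0,0,0]]' >/dev/null; python3 st.py .4824 .3875 .0275
python3 - <<'E'
from h import *
for n in('top','side'):
    c=env.read_camera(n);g=cv2.imread(f'pics/{n}0.png',0)
    u,v=np.array(Q(c,(.4824,.3875,.027))); x,y=int(u),int(v)
    b=cv2.inRange(g[y-6:y+7,x-7:x+8],0,110);ys,xs=np.nonzero(b)
    print(n,'pred',round(u,1),round(v,1),'knob',(xs.mean()+x-7).round(1),(ys.mean()+y-6).round(1),len(xs),'box',xs.min()+x-7,xs.max()+x-7,ys.min()+y-6,ys.max()+y-6)
E
```

```text
t 31.37 q [ 0.541  0.492 -0.085  1.008  0.01  -1.032] tcp [0.482  0.3861 0.0838]
[[0.002, -1.0, -0.018], [-1.0, -0.002, 0.001], [-0.001, 0.018, -1.0]]
shift [-0.0014 -0.0014  0.0563]
top pred 119.7 217.8 knob 119.6 217.8 65 box 115 125 214 221
side pred 231.5 128.9 knob 229.5 126.4 91 box 224 234 122 133
```

```bash
python3 -m jog '[[-1,-0.0014,-0.001,0.025,0],[-1,0,0,0.025,0],[-1,0,0,0,0],[-1,0,0,0,0],[-1,0,0,0,0]]' |grep -v ori; python3 st.py .4824 .3875 .028
```

```text
clock: 31.88
tcp_pos: [0.4836, 0.3895, 0.0361]
wrist_force: [-0.0, 0.4, 0.2]
finger_gap: 0.0856
grip_force: 0.0
t 31.88 q [ 0.544  0.538 -0.138  0.905  0.01  -1.03 ] tcp [0.4836 0.3895 0.0361]
[[0.004, -1.0, -0.014], [-1.0, -0.004, 0.003], [-0.003, 0.014, -1.0]]
shift [0.002  0.0011 0.0081]
```

```bash
python3 -m jog '[[-1,0.0018,0.001,0.008,0],[-1,0,0,0,0],[-1,0,0,0,0],[0.2,0,0,0,0],[1,0,0,0,0]]' 40 |grep -v ori
python3 -m jog '[[1,0,0,0,0],[1,0,0,0,0],[1,0,0,0,0],[1,0,0,0,0],[1,0,0,0,0]]' >/dev/null
python3 -m jog '[[1,0,0,0,0],[1,0,0,0,0],[1,0,0,0,0]]' |grep -v ori; python3 st.py
```

```text
clock: 32.3
tcp_pos: [0.4814, 0.3874, 0.0263]
wrist_force: [0.0, 1.0, -0.6]
finger_gap: 0.0638
grip_force: 0.0
clock: 32.97
tcp_pos: [0.482, 0.3876, 0.0266]
wrist_force: [1.3, -1.1, 5.7]
finger_gap: 0.0167
grip_force: 40.1
t 32.97 q [ 0.543  0.544 -0.154  0.884  0.01  -1.032] tcp [0.482  0.3876 0.0266]
[[0.004, -1.0, -0.014], [-1.0, -0.004, 0.003], [-0.003, 0.014, -1.0]]
```

```bash
python3 -m jog '[[1,0,0,-0.025,0],[1,0,0,-0.035,0],[1,0,0,-0.038,0],[1,0,0,-0.038,0],[1,0,0,-0.038,0]]' |grep -v ori
python3 -m jog '[[1,0.02,0,-0.03,0],[1,0.035,0,-0.01,0],[1,0.04,0,0,0],[1,0.04,0,0,0],[1,0.04,0,0,0]]' |grep -v ori
python3 -m jog '[[1,0.04,0,0,0],[1,0.04,0,0,0],[1,0.04,0,0,0],[1,0.035,0,0,0],[1,0,0,0,0]]' >/dev/null
python3 -m jog '[[1,0,0,0,0],[1,0,0,0,0],[1,0,0,0,0]]' |grep -v ori;python3 st.py .4719 -.0678 .24
```

```text
clock: 33.38
tcp_pos: [0.4828, 0.3864, 0.2004]
wrist_force: [0.1, 1.1, -1.1]
finger_gap: 0.0162
grip_force: 39.2
clock: 33.8
tcp_pos: [0.4843, 0.2105, 0.239]
wrist_force: [0.9, -0.2, -1.1]
finger_gap: 0.0166
grip_force: 39.3
clock: 34.47
tcp_pos: [0.4856, 0.0578, 0.2389]
wrist_force: [0.7, -0.3, -0.7]
finger_gap: 0.0166
grip_force: 39.3
t 34.47 q [-4.700e-02  1.620e-01 -1.590e-01  1.267e+00  1.000e-03 -1.623e+00] tcp [0.4856 0.0578 0.2389]
[[0.005, -1.0, -0.017], [-1.0, -0.005, 0.002], [-0.002, 0.017, -1.0]]
shift [ 0.1255  0.0143 -0.0012]
```

```bash
python3 -m jog '[[1,0.035,0.005,0,0],[1,0.035,0.005,0,0],[1,0.035,0.004,0,0],[1,0.02,0,0,0],[1,0,0,0,0]]' >/dev/null
python3 -m jog '[[1,0,0,0,0],[1,0,0,0,0],[1,0,0,0,0]]' |grep -v ori;python3 st.py .4719 -.0678 .218
python3 -c "
from h import *
s=env.get_state()['tcp_pos']
c=env.read_camera('side')
crop(c,'s8.png',190,90,320,270,4,[(.4719,-.0678,.195,.026),(s[0],s[1],s[2]-.0266+.015,.029)])"
```

```text
clock: 35.13
tcp_pos: [0.4725, -0.0666, 0.2391]
wrist_force: [-0.8, -0.3, 0.1]
finger_gap: 0.0163
grip_force: 39.3
t 35.13 q [-0.307  0.139 -0.186  1.263 -0.003 -1.884] tcp [ 0.4725 -0.0666  0.2391]
[[0.006, -1.0, -0.017], [-1.0, -0.006, 0.002], [-0.002, 0.016, -1.0]]
shift [0.0013 0.0002 0.0211]
```

View pics/s8.png

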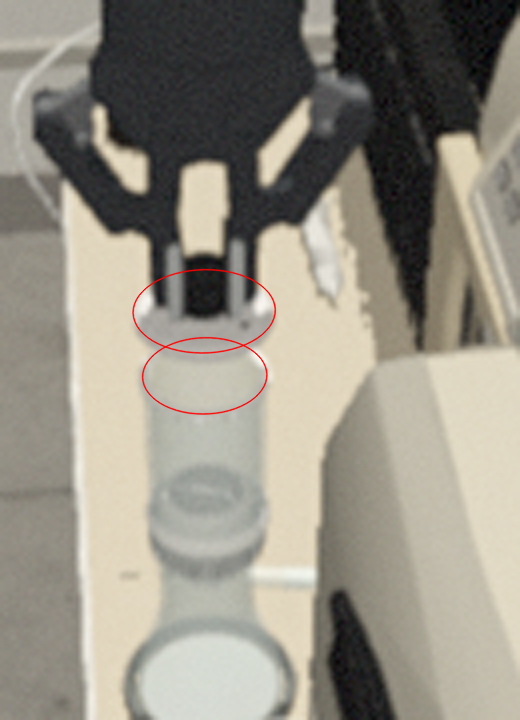

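Funnel stands upright on the base (tube edges 148–264, circle centred at 205), and the cover hangs level and centred over it (205,310). I lower it.

```bash
python3 -m jog '[[1,0.001,0.0002,0.01,0],[1,0,0,0.008,0],[1,0,0,0.004,0],[1,0,0,0,0],[1,0,0,0,0]]' |grep -v ori
python3 -m jog '[[1,0,0,0.0025,0],[1,0,0,0,0],[1,0,0,0,0]]' |grep -v ori
python3 -m jog '[[1,0,0,0.0015,0],[1,0,0,0,0],[1,0,0,0,0]]' |grep -v ori
```

```text
clock: 35.6
tcp_pos: [0.4715, -0.0688, 0.2166]
wrist_force: [-0.0, 0.7, -0.1]
finger_gap: 0.0165
grip_force: 39.3
clock: 35.85
tcp_pos: [0.4719, -0.0692, 0.2148]
wrist_force: [-0.1, -0.1, -0.1]
finger_gap: 0.0164
grip_force: 39.3
clock: 36.1
tcp_pos: [0.4718, -0.0692, 0.2133]
wrist_force: [0.1, -0.6, -0.2]
finger_gap: 0.0163
grip_force: 39.3
```

```bash
python3 -m jog '[[1,-0.0008,0,0.001,0],[1,0,0,0,0],[1,0,0,0,0]]' |grep -v ori
python3 -m jog '[[1,0,0,0.0007,0],[1,0,0,0,0],[1,0,0,0,0]]' |grep -v ori
```

```text
clock: 36.35
tcp_pos: [0.4721, -0.0685, 0.2126]
wrist_force: [0.0, -0.9, 1.6]
finger_gap: 0.0166
grip_force: 39.8
clock: 36.6
tcp_pos: [0.4725, -0.0685, 0.2124]
wrist_force: [0.6, -0.8, 3.4]
finger_gap: 0.0163
grip_force: 40.6
```

Contact at exactly the predicted height (0.2126). Release and retreat upward.

```bash
python3 -m jog '[[-1,0,0,0,0],[-1,0,0,0,0],[-1,0,0,0,0],[-1,0,0,0,0],[-1,0,0,0,0]]' |grep -v ori
python3 -m jog '[[-1,0,0,-0.015,0],[-1,0,0,-0.025,0],[-1,0,0,-0.025,0],[-1,0,0,-0.02,0],[-1,0,0,0,0]]' >/dev/null
python3 -m jog '[[-1,-0.035,0,0,0],[-1,-0.035,0,0,0],[-1,-0.035,0,0,0],[-1,-0.035,0,0,0],[-1,-0.02,0,0,0]]' |grep -v ori
python3 -m jog '[[-1,0,0,0,0],[-1,0,0,0,0],[-1,0,0,0,0]]' |grep -v ori
python3 - <<'E'
from h import *
# numeric check: cover plate (bright, low saturation) vs predicted seated ellipse, both views
for n in('top','side'):
    c=env.read_camera(n);im=cv2.cvtColor(c['img'],cv2.COLOR_RGB2BGR);cv2.imwrite(f'pics/end_{n}.png',im)
    p=np.array([Q(c,(.472+.029*np.cos(t),-.068+.029*np.sin(t),.201)) for t in np.linspace(0,6.28,100)])
    lo,hi=p.min(0),p.max(0); g=cv2.cvtColor(im,cv2.COLOR_BGR2GRAY)
    cx,cy=((lo+hi)/2).round().astype(int)
    print(n,'pred box',lo.round(1),hi.round(1));print(' row',g[cy,cx-22:cx+23].tolist(),cx);print(' col',g[cy-18:cy+19,cx].tolist(),cy)
E
```

```text
clock: 37.02
tcp_pos: [0.4716, -0.0682, 0.2112]
wrist_force: [0.3, -0.2, 0.0]
finger_gap: 0.0756
grip_force: 0.0
clock: 37.85
tcp_pos: [0.4718, 0.0943, 0.2962]
wrist_force: [0.3, 0.1, -0.3]
finger_gap: 0.0853
grip_force: 0.0
clock: 38.1
tcp_pos: [0.4724, 0.0912, 0.2963]
wrist_force: [-0.6, -0.0, 0.2]
finger_gap: 0.0852
grip_force: 0.0
top pred box [334.1 204.2] [367.4 237.4]
 row [139, 138, 138, 137, 137, 136, 135, 135, 135, 134, 132, 132, 130, 130, 130, 129, 128, 127, 126, 125, 111, 105, 122, 132, 137, 138, 139, 136, 135, 136, 135, 136, 136, 135, 136, 135, 136, 136, 134, 136, 135, 135, 135, 134, 136] 351
 col [83, 84, 86, 86, 90, 94, 96, 101, 105, 108, 111, 112, 112, 116, 117, 119, 119, 122, 122, 124, 125, 126, 127, 128, 125, 124, 123, 122, 125, 125, 125, 125, 125, 125, 126, 125, 127] 221
side pred box [223.3 170.2] [258.1 191.4]
 row [209, 209, 209, 208, 196, 165, 157, 159, 159, 158, 164, 162, 163, 162, 163, 159, 141, 79, 23, 15, 28, 25, 28, 21, 20, 29, 76, 135, 192, 231, 238, 236, 236, 234, 234, 234, 235, 232, 219, 209, 211, 211, 209, 211, 208] 241
 col [210, 211, 209, 179, 101, 30, 27, 29, 20, 30, 25, 31, 30, 18, 23, 33, 29, 30, 28, 35, 82, 136, 159, 159, 159, 157, 155, 163, 172, 175, 173, 178, 185, 186, 183, 182, 184] 181
```

The cover's plate edges in the side view (about 223.5 and 257) match the predicted seated position (223.3 to 258.1). Every part met resistance at its expected height, so I hand in.

```bash
python3 -c "
from workcell import env
print(env.hand_in())"
```

```text
the job is handed in; nothing more can be done
None
```

The filter set is built on the flask (base, screen, funnel, cover), each part seated at its predicted height and released, and the job was handed in at about 38 s; the hand-in returned no verdict.

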